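# Feed a fired trough under the kiln-height bar with a ratchet lever

### The arm

A 6-joint arm with a two-finger parallel gripper is mounted at the origin on the work surface. World frame = base frame: x ahead of the robot, y to its left, z up, the work surface at z = 0. Lengths are in m, angles in degrees, forces in N, time in s.
With the tool pointing down it reaches from about 0.375 to 0.825 m from the base axis. Payload 5.5 kg.
Tool frame: the origin (TCP) lies at the very end of the fingers, on their centre line; the grasp point (between the pads) lies 19 mm behind it; z points along the fingers, y is the line along which they close (so a half turn about z gives the same grasp; the last joint's range is limited). The gripper opens to 85 mm and grips with 20 to 120 N. Pads are 22 mm wide; open, the fingers measure 114 mm over their backs; the gripper's body (76 mm by 85 mm) begins 54 mm behind the grasp point. The pads swing forward as they close: fully open they stand 13 mm farther back than shut.
Start: joints at [-66.005, 17.962, -2.699, 69.339, 0, 90], TCP at [0.244, -0.548, 0.231] pointing down, gripper open.
Joint ranges: [-152.73, 152.73], [-39.44, 99.34], [-58.76, 71.6], [-118.89, 123.64], [-81.53, 83.1], [-180, 180]. Speed limits (degrees/s): [136.94, 136.94, 172.46, 180, 180, 180].

### API

Orientations are given as a 3x3 rotation matrix whose columns are the frame's x, y, z axes.
In Python, from workcell import env gives the robot as it stands. Calls block until the motion is done:
- env.move_pose(position, orientation): joint-space move of the TCP to a pose.
- env.move_linear(position, orientation=None, v=0.15, guard=None): straight line of the TCP; orientation=None keeps the orientation; v is the mean speed in m/s. With guard (N) it stops when the force on the tool has changed by that much, and returns True; else False.
- env.move_joints(angles): joint-space move.
- env.move_gripper(opening, grasp_force=None): finger opening in m; grasp_force is the grip in N (None keeps the last); returns when the fingers have stopped.
- env.pause(seconds).
- env.inverse_kinematics(position, orientation): joint angles nearest the present ones, or None.
- env.observe(): the state.
- env.get_image(name): name is "side" or "top" or "wrist"; returns the picture (420x560x3 uint8, red, green, blue); there is no depth.
- env.get_calibration(name): a dict with "fx", "fy", "cx", "cy" (pixels), "distortion" ([k1, k2, p1, p2, k3] as OpenCV has them; the pictures are not rectified), "rvec" (rotation vector, rad) and "tvec" (3), from world to camera coordinates, as OpenCV has them; the wrist camera has in their place "mount" (4x4, takes a point from camera to tool coordinates, whose origin is the TCP and whose axes are the flange's). Camera axes: x right, y down, z forward; pixel columns grow to the right and rows downward; lengths in m; the calibration is good to about 2 mm. A picture is of the moment at which its call begins: read the wrist's pose just before it. get_calibration takes no time and is no camera call.
A pose or a line that the arm cannot do raises env.PlanningError and nothing moves.
- env.finish_job(): hands the job in; it is judged then, once.
The state is a dict: "time_s": time; "joint_pos": joint angles; "qvel": joint speeds; "tau": joint torques, N m; "eef_pos": TCP position; "orientation": TCP orientation; "contact_force": force on the tool from outside, world axes, zero at the start; "wrist_torque": the same for the moment, N m; "opening": finger opening in m; "gripper_force": force on a finger pad.
Only numpy, scipy, OpenCV 4.12 (cv2) and the standard library are available. Lean on these libraries where they do the work, as an engineer would, in place of code of your own. Each camera call takes 0.05 s, during which the arm holds its last target. There are 200 camera calls.

### The job

First stand the open rectangular trough upright in the gauge's channel, between the sled and the bridge bar, and let go of it. Then swing the lever back to its rear stop to check that the ratchet runs loose that way and leaves the sled where it is, and work the lever to and fro, the forward strokes gripping, until the sled has pushed the trough under the bar and wholly out beyond its far side. Move the sled only with the lever, leave the other things on the table where they are, and finish with your hand off everything.

Things in the scene. Friction and masses are not known exactly. Their poses are not given: they have to be found in the camera images.
- gauge: Fixed height gauge on a plywood base 200 x 360 x 18 mm (x, y, z); origin at the centre of its underside. Its channel lies along its own y axis at x = +45 mm, from y = -170 to +170 mm: floor at z = 18 mm, 76 mm wide between wooden rails 10 mm wide and 8 mm high. The trough is fed towards +y.
- bay (a point): Middle of the loading place on the channel floor (gauge frame x = +45, y = -35, z = +18 mm), between the sled's face at its start and the bar's near edge, which are 110 mm apart.
- bar (a point): Middle of the underside of the dark steel bridge bar that crosses the channel (gauge frame x = +45, y = +30, z = +72 mm, 54 mm above the channel floor). The bar is 20 mm wide along the channel (gauge y +20 to +40 mm), 12 mm thick and 110 mm long; its posts, 12 x 20 mm, stand on the rails, outside the channel, at gauge x = -4 and +94 mm.
- sled (a joint): Travel in m along gauge +y of the wooden sled, a pusher plate 70 mm wide, 16 mm thick, 36 mm high; 0 at the start, end stop at 0.150. Its pushing face is at gauge y = -90 mm + travel, so the trough's rear edge leaves the bar's far edge at 0.130. Geared to the toothed ratchet wheel under the lever; it stays where it is left (friction about 8 N with the trough).
- lever (a joint): Angle in rad of the ratchet lever: 0 at the rear stop, 0.9 pointing along gauge -x, 1.8 at the forward stop. Growing (anticlockwise from above, handle towards gauge -y) it grips and drives the sled 50 mm per rad, after up to 0.3 rad of slack; shrinking (clockwise, handle towards +y) it runs loose over 24 clicks a turn and the sled stays. It stays where it is left.
- pivot (a point): Top of the lever arm on the lever's vertical turning axis (gauge frame x = -58, y = +20, z = +54 mm).
- handle_mid (a point): Middle of the lever's upright round wooden handle, 26 mm in diameter and 64 mm high, which revolves on its own axis; it is 85 mm from the pivot axis and stands from 55 to 119 mm above the table, this point at 87 mm. The lever arm under it has its top 54 mm above the table. Moving the handle takes 1 to 4 N loose, 4 to 8 N driving.
- trough: The open-topped rectangular trough of fired clay: 60 mm (own x) x 80 mm (own y) x 48 mm high, walls 6 mm, 0.2 to 0.4 kg; origin at the centre of its underside. It stands in the channel with its 80 mm side along the channel, either way round.
- bowl: Round fired-clay bowl, 104 mm across and 55 mm high, origin at the centre of its underside; a bystander.
- beaker: Tall round clay beaker, 72 mm across and 105 mm high, origin at the centre of its underside; a bystander.
- jar: Jar with a white lid, 70 mm across, 95 mm high, origin at the centre of its underside; a bystander.
- mould: Plaster block mould, 70 x 120 x 45 mm, origin at the centre of its underside; a bystander beyond the gauge.
- phone: Black telephone, 75 x 155 x 9 mm, origin at the centre of its underside; a bystander beyond the gauge.
- spatula: Spatula 200 mm long, lying on the near side of the gauge; a bystander.
There are look-alikes about, which are no part of the job. Leave any blue or green look-alike of the trough alone.

How it is judged (in metres and radians):
On the way, in this order (a step that is already met when the one before it is completed fails the run):
1. the trough stands upright in the channel between sled and bar, let go, with the sled still at its start (x of trough in the frame of gauge between 0.03 and 0.06 m and z of trough in the frame of gauge between 0.014 and 0.024 m and angle between trough's own z axis and vertical below 0.08 rad and y of trough in the frame of gauge between -0.055 and -0.015 m and contact force between the fingers and trough below 0.3 N and value of joint sled below 0.01 m), for 0.2 s.
2. the lever has been swung loose to its rear stop (within 0.12 rad) while the sled stayed at its start (value of joint lever below 0.12 rad and value of joint sled below 0.01 m), for 0.1 s.
3. forward strokes grip: the sled has been driven 50 mm (value of joint sled above 0.05 m and contact force between the fingers and trough below 0.3 N), for 0.1 s.
At the end, for the whole second after the job is handed in: The trough stands upright (within 0.08 rad) on the channel floor, wholly beyond the bar's far edge (to about 1 mm), within 15 mm of the channel's middle line and with its centre at most 135 mm along the gauge's y, at rest; the sled has followed it (more than 120 mm of travel) (x of trough in the frame of gauge between 0.03 and 0.06 m and z of trough in the frame of gauge between 0.014 and 0.024 m and angle between trough's own z axis and vertical below 0.08 rad and y of trough in the frame of gauge between 0.079 and 0.135 m and value of joint sled above 0.12 m and linear speed of trough below 0.02 m/s); the robot touches nothing.
It fails at once if the sled is moved by hand instead of by the lever (more than 2 N on it) (contact force between any of the arm, the fingers and sled above 2 N).
It fails at once if one of the other things (bowl, beaker, jar, mould, phone, spatula) is shifted by more than 30 mm (distance of any of bowl, beaker, jar, mould, phone, spatula from where it was at the start of the episode above 0.03 m).
It also fails if it takes over 72 s, if anything falls off the work surface, if the arm or the gripper's body presses on something with over 40 N, if the wrist force passes 120 N, or if a joint passes its speed limit or range.

## Working session

There is one attempt and no reset: what is moved stays moved. The work goes in short steps, each a Python script; the robot and the scene stay as the last script left them, time stands still between calls to the robot, and variables do not carry over. Pictures are saved under pics/ and viewed, at most 10 in all, crops included, and the job is handed in when it is done.

```bash
ls; mkdir -p pics; python3 - <<'E'
from workcell import env
import cv2
for n in("top","side"):
    im=env.get_image(n); cv2.imwrite(f"pics/{n}0.png",im[:,:,::-1]); print(n,env.get_calibration(n))
print(env.get_calibration("wrist")); s=env.observe(); print(s["time_s"],s["eef_pos"],s["orientation"],s["opening"])
E
```

```text
pics
top {'fx': 391.71218779930194, 'fy': 391.71218779930194, 'cx': 278.48238763124215, 'cy': 215.89930487147018, 'distortion': array([-0.00810647,  0.        ,  0.        ,  0.        ,  0.        ]), 'rvec': array([ 2.14422571, -2.09041876,  0.18836771]), 'tvec': array([-0.01796546,  0.55730253,  1.04213789])}
side {'fx': 412.29134643917956, 'fy': 412.29134643917956, 'cx': 284.69034790993385, 'cy': 204.26087881220263, 'distortion': array([-0.03540549,  0.        ,  0.        ,  0.        ,  0.        ]), 'rvec': array([ 0.46245622, -2.64899548,  1.27772342]), 'tvec': array([0.49411999, 0.20509804, 0.98115352])}
{'fx': 372.37854875896574, 'fy': 372.37854875896574, 'cx': 284.7672399587394, 'cy': 214.22717936364666, 'distortion': array([-0.08953944,  0.        ,  0.        ,  0.        ,  0.        ]), 'mount': array([[-9.42963435e-05, -9.48232236e-01, -3.17577734e-01,
         8.16846035e-02],
       [ 9.99999900e-01, -2.28221226e-04,  3.84505511e-04,
        -2.14147671e-04],
       [-4.37078501e-04, -3.17577666e-01,  9.48232163e-01,
        -1.43327590e-01],
       [ 0.00000000e+00,  0.00000000e+00,  0.00000000e+00,
         1.00000000e+00]])}
0.1 [ 0.243786   -0.54765058  0.23051986] [[ 9.13577891e-01  4.06663292e-01 -6.35836223e-04]
 [ 4.06663789e-01 -9.13576750e-01  1.44350841e-03]
 [ 6.13669196e-06 -1.57732894e-03 -9.99998756e-01]] 0.08529521723003336
```

View pics/top0.png

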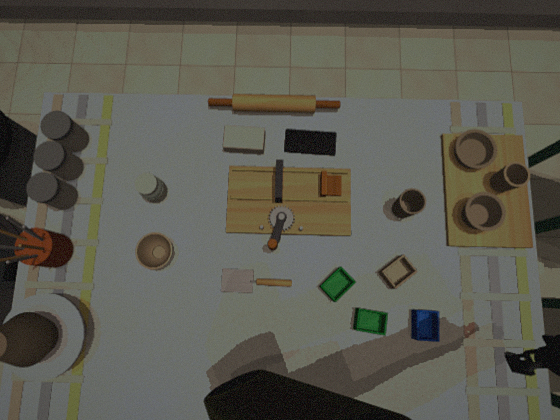

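View pics/side0.png

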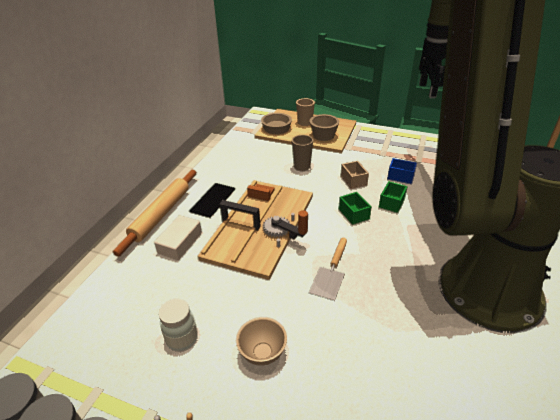

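The candidates are green (337,284), green (370,321), blue (425,324) and bare brown clay (397,271). Only the brown one at (397,271) matches fired clay with no colour. The gauge lies with +y to the left in the top picture, with the sled at (331,184), the bar at (278,180) and the lever handle at (272,243). I'll confirm the trough in an enlarged crop.

```bash
python3 - <<'E'
import cv2
im=cv2.imread("pics/top0.png")[155:300,218:418]
im=cv2.convertScaleAbs(cv2.resize(im,None,fx=4,fy=4,interpolation=cv2.INTER_CUBIC),alpha=1.4)
cv2.imwrite("pics/crop1.png",im)
E
```

```text
(no output)
```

View pics/crop1.png

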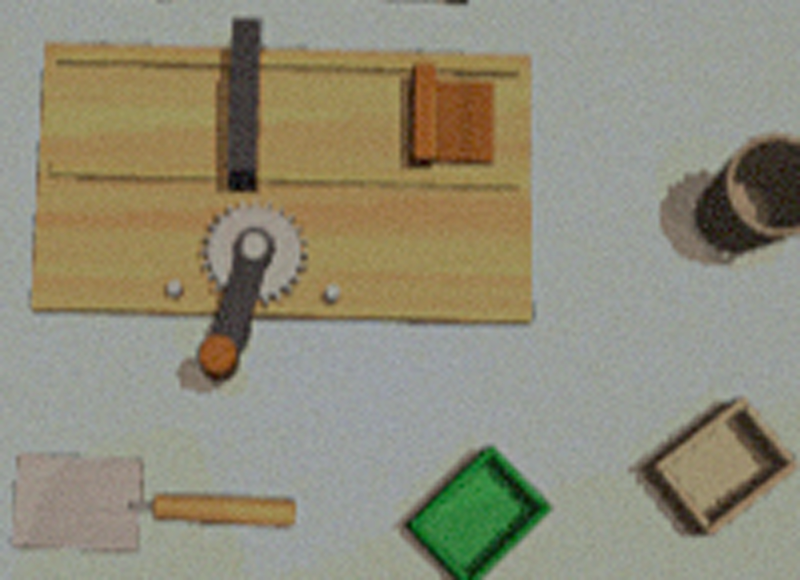

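The crop confirms the bare brown clay trough standing open side up. Its rim corners are at crop (741,400), (795,462), (710,533) and (643,466), and the green and blue ones are look-alikes. The gauge top corners are (46,43), (530,56), (533,322) and (32,310). The lever points towards −x with a slight tilt to +y. Next I'll compute poses.

```bash
cat >h.py <<'E'
from workcell import env
import numpy as np, cv2
from scipy.optimize import least_squares
from scipy.spatial.transform import Rotation as R
def cam(name):
    c=env.get_calibration(name); K=np.array([[c["fx"],0,c["cx"]],[0,c["fy"],c["cy"]],[0,0,1]])
    if name=="wrist":
        s=env.observe(); T=np.eye(4); T[:3,:3]=s["orientation"]; T[:3,3]=s["eef_pos"]
        T=np.linalg.inv(T@c["mount"]); return K,c["distortion"],cv2.Rodrigues(T[:3,:3])[0],T[:3,3]
    return K,c["distortion"],c["rvec"],c["tvec"]
def proj(P,C): return cv2.projectPoints(np.asarray(P,float).reshape(-1,1,3),C[2],C[3],C[0],C[1])[0][:,0]
def ray(px,C,z):
    u=cv2.undistortPoints(np.array(px,float).reshape(-1,1,2),C[0],C[1])[:,0]
    Rm=cv2.Rodrigues(C[2])[0]; o=-Rm.T@C[3]; d=np.c_[u,np.ones(len(u))]@Rm
    return o+d*((z-o[2])/d[:,2])[:,None]
def fit(pts,px,C,x0):
    "planar pose (x,y,yaw) of a body with model points pts seen at px"
    pts=np.array(pts,float)
    T=lambda q:np.c_[pts[:,:2]@np.array([[np.cos(q[2]),np.sin(q[2])],[-np.sin(q[2]),np.cos(q[2])]])+q[:2],pts[:,2]]
    r=least_squares(lambda q:(proj(T(q),C)-px).ravel(),x0); return r.x,np.sqrt(np.mean(r.fun**2))
def down(yaw):  # tool y axis at world angle yaw, pointing down
    y=np.array([np.cos(yaw),np.sin(yaw),0]); z=np.array([0,0,-1.]); return np.c_[np.cross(y,z),y,z]
E
python3 - <<'E'
from h import *
C=cam("top"); f=lambda a:np.array(a,float)/4+[218,155]-[.375,.375]
g=[(.1,.18,.018),(.1,-.18,.018),(-.1,-.18,.018),(-.1,.18,.018)]
print(fit(g,f([(46,43),(530,56),(533,322),(32,310)]),C,[.6,0,0]))
w=ray(f([(741,400),(795,462),(710,533),(643,466)]),C,.048); print(w, w.mean(0),[np.linalg.norm(w[i]-w[i-1]) for i in range(4)])
t=[(.03,.04,.048),(.03,-.04,.048),(-.03,-.04,.048),(-.03,.04,.048)]
# corner order: top->right short edge
print(fit([t[1],t[2],t[3],t[0]],f([(741,400),(795,462),(710,533),(643,466)]),C,[w[:,0].mean(),w[:,1].mean(),.5]))
print(fit([t[0],t[1],t[2],t[3]],f([(741,400),(795,462),(710,533),(643,466)]),C,[w[:,0].mean(),w[:,1].mean(),.5]))
print(ray(f([(255,243)]),C,.06),ray(f([(218,356)]),C,.119))
E
```

```text
(array([ 0.61274664, -0.03212538, -0.00102385]), np.float64(0.3127261452818282))
[[ 0.45849651 -0.34854223  0.048     ]
 [ 0.41708411 -0.38396355  0.048     ]
 [ 0.36789796 -0.32466858  0.048     ]
 [ 0.41177221 -0.28031606  0.048     ]] [ 0.4138127  -0.33437261  0.048     ] [np.float64(0.08269201846587974), np.float64(0.054494560333769884), np.float64(0.07704005848595172), np.float64(0.062386673641233875)]
(array([ 0.41385661, -0.33437559,  0.68067163]), np.float64(0.921104825438217))
(array([ 0.41393254, -0.33419902, -0.876768  ]), np.float64(3.9316677176810155))
[[ 0.55785572 -0.01188979  0.06      ]] [[0.47150252 0.00982402 0.119     ]]
```

```bash
python3 - <<'E'
from h import *
for k in(0,1):
    o=np.pi*k
    print(k,[np.round(q,0).tolist() if q is not None else None for q in (env.inverse_kinematics(p,down(y)) for p,y in(((.414,-.334,.02),.68-o),((.658,-.067,.04),-o),((.50,.055,.075),-np.pi/2),((.50,.055,.075),np.pi/2),((.47,-.01,.075),np.pi/2),((.50,-.08,.075),-np.pi/2)))])
env.move_pose((.414,-.334,.22),down(.68-np.pi))
C=cam("wrist"); im=env.get_image("wrist"); cv2.imwrite("pics/w1.png",im[:,:,::-1])
t=[(a*.03,b*.04,.048) for a,b in((1,1),(1,-1),(-1,-1),(-1,1))]
c,s=np.cos(.68),np.sin(.68)
print(proj([(c*a-s*b+.4138,s*a+c*b-.3344,z) for a,b,z in t],C),env.observe()["time_s"])
E
```

```text
0 [[-39.0, 21.0, -28.0, 40.0, 0.0, 12.0], [-6.0, 32.0, -8.0, 50.0, 0.0, 84.0], [6.0, 15.0, -29.0, 46.0, 0.0, -174.0], [6.0, 15.0, -29.0, 46.0, 0.0, 6.0], [-1.0, 11.0, -33.0, 45.0, 0.0, -1.0], [-9.0, 15.0, -29.0, 46.0, 0.0, 171.0]]
1 [[-39.0, 21.0, -28.0, 40.0, 0.0, -168.0], [-6.0, 32.0, -8.0, 50.0, 0.0, -96.0], [6.0, 15.0, -29.0, 46.0, 0.0, -174.0], [6.0, 15.0, -29.0, 46.0, 0.0, 6.0], [-1.0, 11.0, -33.0, 45.0, 0.0, -1.0], [-9.0, 15.0, -29.0, 46.0, 0.0, 171.0]]
[[252.09846697 230.82885122]
 [249.52097513 141.99987436]
 [320.79321175 141.97361429]
 [318.23183372 230.80399292]] 3.8833
```

View pics/w1.png

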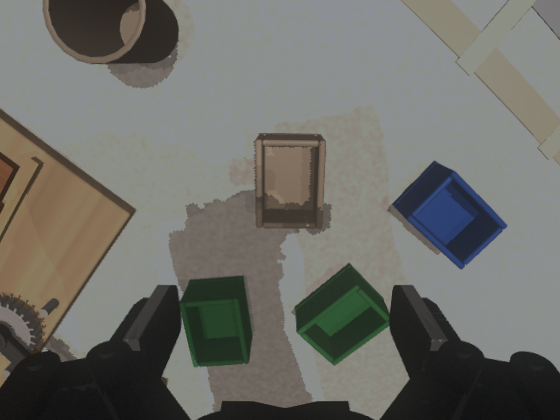

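The trough is at the top centre of the wrist picture. Its rim corners are at about (256,141), (325,141), (322,228) and (257,228), about 5 px right of my estimate. I'll refine the pose, then photograph the gauge with the wrist camera.

```bash
python3 - <<'E'
from h import *
C=cam("wrist")
t=[(a*.03,b*.04,.048) for a,b in((1,1),(1,-1),(-1,-1),(-1,1))]
print(fit(t,np.array([(257,228),(256,141),(325,140),(322,228)]),C,[.414,-.334,.68]))
env.move_pose((.60,-.03,.30),down(-np.pi))
C=cam("wrist"); im=env.get_image("wrist"); cv2.imwrite("pics/w2.png",im[:,:,::-1])
G=np.array([.6127,-.0321,0]); pts=[(.1,.18,.018),(.1,-.18,.018),(-.1,-.18,.018),(-.1,.18,.018),(-.058,.02,.054),(-.01,.02,.084),(.1,.04,.084),(.01,-.09,.054)]
print(proj(G+pts,C),env.observe()["time_s"])
E
```

```text
(array([ 0.41168932, -0.33849829,  0.6780747 ]), np.float64(0.9468818966910499))
[[198.94216134 299.22438126]
 [176.1610799   -6.04417775]
 [368.41783089  -6.90248125]
 [350.95570626 299.33412881]
 [326.4455562  187.820378  ]
 [281.69741568 195.29569009]
 [174.46768165 214.30435991]
 [261.52721968  80.75203957]] 5.3
```

View pics/w2.png

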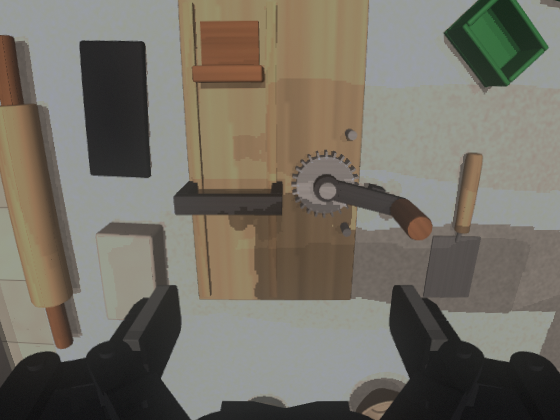

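The sled is at (229,72), the bar spans (175–283, 195–214), the pivot is at (326,189) and the handle top is at (419,227). The predicted bar corners and pivot agree within about 1 px, so the gauge pose is good. Next I'll pick up the trough and place it.

```bash
python3 - <<'E'
from h import *
y1=.678-np.pi; p=np.array([.4122,-.3375,0])
env.move_pose(p+[0,0,.15],down(y1))
print(env.move_linear(p+[0,0,.009],v=.1,guard=8), env.observe()["eef_pos"])
env.move_gripper(.05,40); s=env.observe(); print("grip",s["opening"],s["gripper_force"],s["contact_force"])
env.move_linear(p+[0,0,.20],v=.2)
s=env.observe(); print(s["opening"],s["contact_force"])
b=np.array([.6577,-.0671,0])
env.move_pose(b+[0,0,.20],down(-np.pi))
env.move_linear(b+[0,0,.040],v=.12,guard=12)
print("touch",env.move_linear(b+[0,0,.024],v=.02,guard=3),env.observe()["eef_pos"],env.observe()["contact_force"],env.observe()["time_s"])
C=cam("wrist"); cv2.imwrite("pics/w3.png",env.get_image("wrist")[:,:,::-1])
E
```

```text
False [ 0.41268202 -0.33788987  0.00959928]
grip 0.05941142465979646 44.30323362350464 [-0.889497    0.64907742  6.2277343 ]
0.05944962930954885 [ 0.88013399 -0.50190489 -3.16428568]
touch True [ 0.65750782 -0.06705705  0.02761403] [-0.72559433  0.47877638  3.45389685] 13.2417
```

View pics/w3.png

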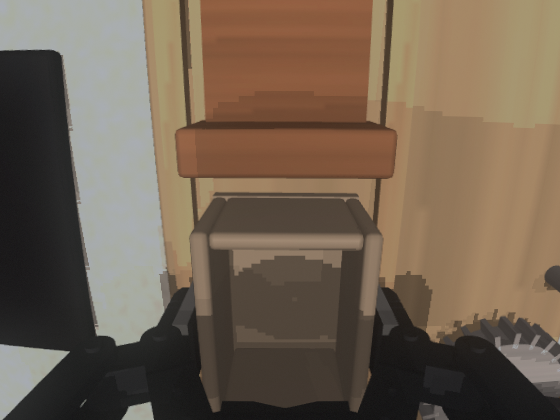

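The trough is centred in the channel in front of the sled and touching the floor: touch was at z 0.0276, as expected. I'll let go, take the handle and swing it back.

```bash
cat >>h.py <<'E'
PIV=np.array([.5547,-.0121]); ZH=.076
def hp(th,z=ZH,r=.085):
    a=np.pi+th-.9-.001; return np.array([PIV[0]+r*np.cos(a),PIV[1]+r*np.sin(a),z])
def ho(th): return down(np.pi/2+th-.9)
def now():
    s=env.observe(); d=s["eef_pos"][:2]-PIV; return s,(np.arctan2(d[1],d[0])%(2*np.pi))-np.pi+.9+.001
def swing(a,b,guard=20,v=.1):
    for th in np.linspace(a,b,max(2,int(np.ceil(abs(b-a)/.2))+1))[1:]:
        hit=env.move_linear(hp(th),ho(th),v=v,guard=guard); s,t=now()
        print("th %.2f is %.3f hit %s F %s"%(th,t,hit,np.round(s["contact_force"],1)))
        if hit: return True
E
python3 - <<'E'
from h import *
env.move_gripper(.085); env.pause(.4)
p=env.observe()["eef_pos"]; env.move_linear([p[0],p[1],.20],v=.15)
cv2.imwrite("pics/w4.png",env.get_image("wrist")[:,:,::-1])
th=.64
env.move_pose(hp(th,.20),ho(th))
print(env.move_linear(hp(th),v=.12,guard=8)); env.move_gripper(.02,20)
s,t=now(); print(s["opening"],s["gripper_force"],s["contact_force"],s["time_s"])
swing(th,.1); swing(.1,-.03,guard=10,v=.05)
cv2.imwrite("pics/t4.png",env.get_image("top")[:,:,::-1]); print(env.observe()["time_s"])
a=cv2.imread("pics/w4.png"); b=cv2.imread("pics/t4.png")[150:290,200:387]
cv2.imwrite("pics/c4.png",np.hstack([cv2.resize(a,(400,300)),cv2.resize(b,(400,300),interpolation=cv2.INTER_CUBIC)]))
E
```

```text
False
0.02562672292988818 22.555976808071136 [-1.15827937 -0.58174202  3.98295423] 18.8917
th 0.46 is 0.456 hit False F [-1.   0.1  4.9]
th 0.28 is 0.279 hit False F [-2.   2.1  5.4]
th 0.10 is 0.100 hit False F [-1.7  2.2  6.6]
th -0.03 is -0.008 hit True F [-1.6 -1.5  6.5]
20.2417
```

View pics/c4.png

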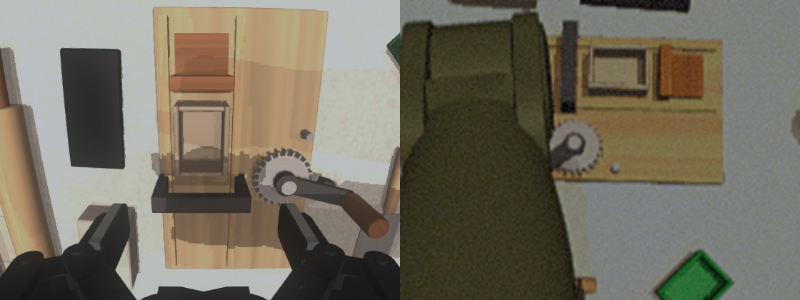

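The trough stands free between sled and bar in the left picture. On the right the lever is at its rear stop and the sled has not moved. Now the first forward stroke and return.

```bash
python3 - <<'E'
from h import *
env.pause(.2)
swing(-.008,1.74,guard=25)
swing(1.74,.1); swing(.1,-.02,guard=10,v=.05)
print(env.observe()["opening"],env.observe()["time_s"])
cv2.imwrite("pics/t5.png",env.get_image("top")[:,:,::-1]); cv2.imwrite("pics/s5.png",env.get_image("side")[:,:,::-1])
b=cv2.imread("pics/t5.png")[150:290,200:387];a=cv2.imread("pics/s5.png")[150:300,170:370]
cv2.imwrite("pics/c5.png",np.hstack([cv2.resize(x,(400,300),interpolation=cv2.INTER_CUBIC) for x in(a,b)]))
E
```

```text
th 0.19 is 0.196 hit False F [-2.7  1.   6.6]
th 0.38 is 0.388 hit False F [-1.1  1.4  6.4]
th 0.57 is 0.580 hit False F [-1.5  0.5  5.3]
th 0.77 is 0.775 hit False F [-0.2  0.5  6.2]
th 0.96 is 0.968 hit False F [0.9 0.5 5.5]
th 1.16 is 1.162 hit False F [0.5 0.  4.5]
th 1.35 is 1.356 hit False F [0.8 0.9 4.8]
th 1.55 is 1.550 hit False F [2.5 2.4 5.1]
th 1.74 is 1.743 hit False F [1.7 2.4 5.4]
th 1.56 is 1.554 hit False F [1.4 1.7 4.4]
th 1.38 is 1.377 hit False F [2.5 2.  4.6]
th 1.19 is 1.196 hit False F [1.5 1.4 6.1]
th 1.01 is 1.014 hit False F [0.3 1.2 6.3]
th 0.83 is 0.832 hit False F [-0.1  0.8  6.8]
th 0.65 is 0.649 hit False F [0.9 0.2 8.3]
th 0.46 is 0.466 hit False F [-0.4  1.   8.5]
th 0.28 is 0.284 hit False F [-0.9  1.2  9.1]
th 0.10 is 0.100 hit False F [-2.   1.2  9.9]
th -0.02 is -0.008 hit False F [-3.6  0.4 10.6]
0.025363379713307224 26.9
```

View pics/c5.png

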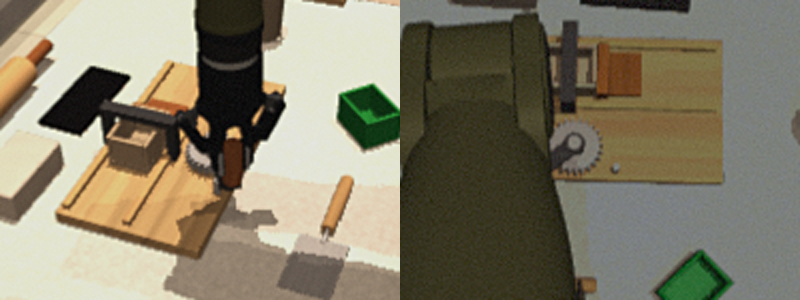

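The sled has pushed the trough partly under the bar, with its face at about top pixel (292,183) against (321,183) before. I'll measure the travel by image code, then do the second stroke in parts.

```bash
cat >>h.py <<'E'
def travel(bgr):
    "sled travel from the orange plate's rearmost/front edge in the top picture"
    C=cam("top"); a=bgr[172:192,225:360].astype(float); m=(a[:,:,2]/(a[:,:,1]+1)>1.62)&(a[:,:,2]>60)
    n=m.sum(0); c=np.where(n>8)[0]
    if not len(c): return None,n
    return ray([(225+c[0]-.5,182.5)],C,.054)[0,1]+.0321+.09, 225+c[0],225+c[-1]
E
python3 - <<'E'
from h import *
for f in("top0","t4","t5"): print(f,travel(cv2.imread(f"pics/{f}.png")))
swing(-.008,1.3,guard=25)
im=env.get_image("top")[:,:,::-1]; cv2.imwrite("pics/t6.png",im); print(travel(im),env.observe()["time_s"])
E
```

```text
top0 (np.float64(-0.0011202400575376636), np.int64(322), np.int64(340))
t4 (np.float64(-0.0011202400575376636), np.int64(322), np.int64(340))
t5 (np.float64(0.08105719053437838), np.int64(293), np.int64(311))
th 0.18 is 0.188 hit False F [-2.3  0.9  8.8]
th 0.37 is 0.372 hit False F [-1.4  0.6  7.5]
th 0.55 is 0.559 hit False F [-0.4  1.6  7.6]
th 0.74 is 0.747 hit False F [-0.1  0.5  8. ]
th 0.93 is 0.934 hit False F [0.6 0.5 7.4]
th 1.11 is 1.121 hit False F [1.3 1.3 6.5]
th 1.30 is 1.308 hit False F [2.4 2.1 5.4]
(None, array([0, 0, 0, 0, 0, 0, 0, 0, 0, 0, 0, 0, 0, 0, 0, 0, 0, 0, 0, 0, 0, 0,
       0, 0, 0, 0, 0, 0, 0, 0, 0, 0, 0, 0, 0, 0, 0, 0, 0, 0, 0, 0, 0, 0,
       0, 0, 0, 0, 5, 1, 0, 0, 0, 0, 0, 0, 0, 0, 0, 0, 0, 0, 2, 3, 2, 2,
       2, 1, 0, 0, 0, 0, 0, 0, 0, 0, 0, 0, 0, 0, 0, 0, 0, 0, 0, 0, 0, 0,
       0, 0, 0, 0, 0, 0, 0, 0, 0, 0, 0, 0, 0, 0, 0, 0, 0, 0, 0, 0, 0, 0,
       0, 0, 0, 0, 0, 0, 0, 0, 0, 0, 0, 0, 0, 0, 0, 0, 0, 0, 0, 0, 0, 0,
       0, 0, 0])) 29.4
```

```bash
python3 - <<'E'
from h import *
cv2.imwrite("pics/s6.png",env.get_image("side")[:,:,::-1])
b=cv2.imread("pics/t6.png")[158:208,215:282];a=cv2.imread("pics/s6.png")[170:275,195:335]
cv2.imwrite("pics/c6.png",np.hstack([cv2.convertScaleAbs(cv2.resize(x,(400,300),interpolation=cv2.INTER_CUBIC),alpha=1.3) for x in(a,b)]))
C=cam("side"); G=np.array([.6127,-.0321,0])
for t in(.13,.14,.15): print(t,[ (proj([G+[x,-.09+t,.054]],c)[0]-o)*k for x in(.01,.08) for c,o,k in((C,[195,170],400/140),(cam("top"),[215,158],6))])
E
```

```text
0.13 [array([157.21820437, 140.31061486]), array([359.64393498, 210.34815849]), array([ 90.7864466 , 124.72521772]), array([363.75088017,  67.59912496])]
0.14 [array([152.90076855, 146.8215615 ]), array([338.40392367, 209.85221157]), array([ 86.1176348 , 131.01992338]), array([342.76097587,  67.12647703])]
0.15 [array([148.52647231, 153.41859769]), array([317.16925509, 209.35657026]), array([ 81.38872385, 137.39628817]), array([321.77628073,  66.6543079 ])]
```

View pics/c6.png

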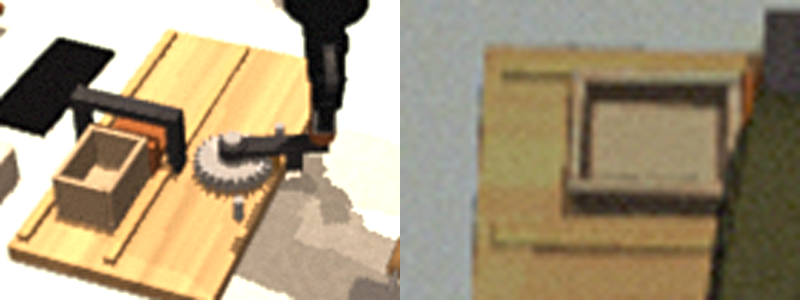

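The trough is wholly beyond the bar. Its rim edges are at panel (572…740), and the orange sled face is at about 743 right behind it, which gives roughly 0.14 m of travel. Now I'll release, retreat and measure with the arm clear.

```bash
python3 - <<'E'
from h import *
C=cam("top")
print("rim y gauge",ray([(243.7,181),(271.7,181)],C,.066)[:,1]+.0321)
env.move_gripper(.07); s=env.observe(); p=s["eef_pos"]; print(s["opening"])
env.move_linear([p[0],p[1],.22],v=.15)
env.move_pose((.40,-.25,.30),down(np.pi/2-.5)); env.pause(.3)
im=env.get_image("top")[:,:,::-1]; cv2.imwrite("pics/t7.png",im); 
cv2.imwrite("pics/c7.png",cv2.convertScaleAbs(cv2.resize(im[155:245,220:355],(795,530),interpolation=cv2.INTER_CUBIC),alpha=1.4))
s=env.observe(); print(s["contact_force"],s["time_s"])
E
```

```text
rim y gauge [0.12846834 0.04977885]
0.06980363726674502
[-0.70014406 -0.01404522 -1.15161802] 32.3333
```

View pics/c7.png

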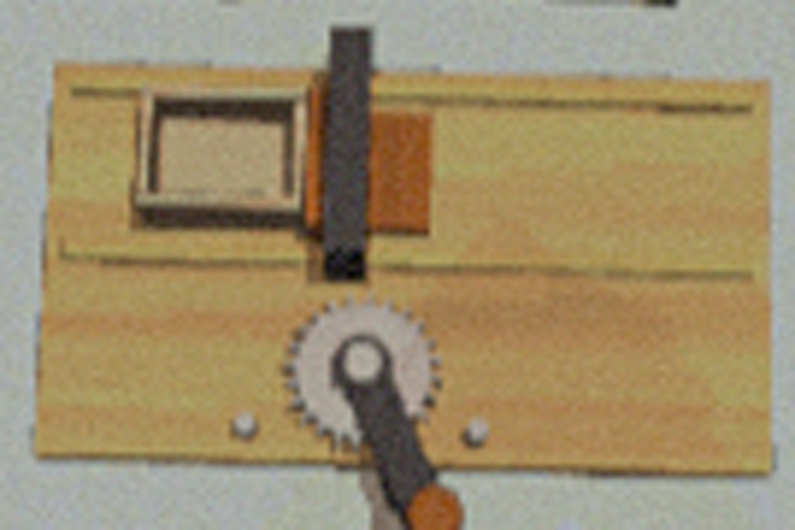

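The trough stands clear of the bar: its rim runs over gauge y of about 0.050–0.128 m, centre about 0.089. The sled is right behind it at about 0.14 m, and the hand is off everything. Handing in.

```bash
python3 -c "
from workcell import env
print(env.finish_job(), env.observe()['time_s'])"
```

```text
the job is handed in; nothing more can be done
the job is handed in; nothing more can be done
```

The job is handed in, with no verdict shown: the lever drove the sled to about 0.14 m of travel, and by the last picture the trough stands upright about 10 mm beyond the bar's far edge; my hand was off everything, at about 32 s of the 72 s allowed.

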